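Nest the steel sample cups in size order

TASK

Put the three open steel sample cups away as one nest: the middle-sized cup inside the widest one and the slimmest inside the middle-sized one, each upright with its base on the floor of the cup around it. Leave the widest cup where it stands and set the others down into place, do not drop them. Do not push or knock over the amber glass bottle.

Things in the scene. Friction and masses are not known exactly. Their poses are not given: they have to be found in the camera images.
- cup_wide: the widest cup: a low open round dish of plain steel with straight upright walls, outer diameter 104 mm, height 45 mm, wall 3 mm, floor 4 mm thick. Stands on the bench. Origin: centre of its underside; z up through its mouth. Too wide for the gripper; it stays where it is.
- cup_middle: middle-sized cup: open, round, straight-walled can of plain steel, outer diameter 62 mm, height 70 mm, wall 3 mm, floor 4 mm, 110 to 225 g, mouth up. Origin: centre of its underside; z up. Standing in the widest cup it has 18 mm to spare all round and its rim is 29 mm above the widest cup's rim: hold it across the outside, by the top 24 mm only, and it can be released there.
- cup_slim: slimmest cup: tall, open, round, straight-walled tumbler of plain steel, outer diameter 36 mm, height 94 mm, wall 3 mm, floor 4 mm, 70 to 140 g, mouth up. Origin: centre of its underside; z up. Standing in the middle cup it has 10 mm to spare all round and its rim is 28 mm above that cup's rim: hold it by the top 24 mm. (The lidded steel tin and the white porcelain cup are not of this set.)
- glass_bottle: amber glass bottle, black cap, 60 mm in diameter, 140 mm tall; it stays where it is. Origin: centre of its underside; z up. The three cups and this bottle stand in any order on four places, centres at least 14 cm apart, with a lidded white jar (58 mm across) between them and other things farther out; nothing loose is taller than 160 mm.

How it is judged:
By the outcome, as a careful person would: the job done as asked, in the order asked, and still so for the second after the job is handed in, with the robot touching nothing.
It also fails if it takes over 64 s, if anything falls off the work surface, if the arm or the gripper's body presses on something with over 40 N, if the wrist force passes 120 N, or if a joint passes its speed limit or range.

ROBOT

A 6-joint arm with a two-finger parallel gripper is mounted at the origin on the work surface. World frame = base frame: x ahead of the robot, y to its left, z up, the work surface at z = 0. Lengths are in m, angles in rad, forces in N, time in s.
With the tool pointing down it reaches from about 0.325 to 0.9 m from the base axis. Payload 3.5 kg.
Tool frame: the origin (TCP) lies at the very end of the fingers, on their centre line; the grasp point (between the pads) lies 19 mm behind it (ctrl.pinch_z is the distance from the TCP to the grasp point, in m); z points along the fingers, y is the line along which they close (so a half turn about z gives the same grasp; the last joint's range is limited). The gripper opens to 85 mm and grips with 20 to 120 N. Pads are 22 mm wide; open, the fingers measure 114 mm over their backs; the gripper's body (76 mm by 85 mm) begins 54 mm behind the grasp point. The pads swing forward as they close: fully open they stand 13 mm farther back than shut.
Start: joints at [-0.103, 0.276, -0.026, 1.268, 0, 1.467], TCP at [0.625, -0, 0.201] pointing down, gripper open.
Joint ranges: [-3.12, 3.12], [-0.85, 1.88], [-1.08, 1.24], [-1.95, 2.15], [-1.57, 1.53], [-3.14, 3.14]. Speed limits (rad/s): [2.57, 2.57, 3.14, 3.14, 3.14, 3.14].

INTERFACE

Orientations are given as a unit quaternion [x, y, z, w].
In Python, from plant import ctrl, cams, close_job, read_state gives the robot as it stands (ctrl), with the cameras (cams), the job as plain functions and the readings as plain functions.
- The arm moves only by the tool shift_gripper, called after "Call:" by a JSON object that holds its "fn" and its "kwargs". Schema: {"type":"object","properties":{"steps":{"type":"object","properties":{"aperture":{"type":"array","items":{"type":"number"},"minItems":1,"maxItems":20},"x":{"type":"array","items":{"type":"number"},"minItems":1,"maxItems":20},"y":{"type":"array","items":{"type":"number"},"minItems":1,"maxItems":20},"z":{"type":"array","items":{"type":"number"},"minItems":1,"maxItems":20},"yaw":{"type":"array","items":{"type":"number"},"minItems":1,"maxItems":20}},"additionalProperties":false,"required":["aperture","x","y","z","yaw"]},"grip_force":{"type":"number"},"only":{"type":"string"},"quiet":{"type":"boolean"},"lines":{"type":"string"}},"required":["steps"],"additionalProperties":false}. steps is an object with one list for each field, all of the same length, 1 to 20, a row being the entries at one place: aperture (the finger opening in m), x, y, z (the shift in m), yaw (a turn about the tool's z in rad); each row is the pose to reach, as a shift and turn from the pose commanded when the call began, along the tool's axes at that moment; what a row does not reach only later rows make up. A row lasts 1/8 s, in which the tool goes at most 0.0625 m and 0.188 rad, less where a joint would pass 70% of its speed; a pose out of reach is approached as far as the arm can. The fingers move at their own pace and stop on an object; grip_force is the grip in N (left out, the last holds). Time passes only in rows, so rows that do not move let the fingers close. The tool returns the time, the measured TCP pose, the force, the opening and the grip force at its end. only (a regular expression) keeps the lines of the reply that match it, lines (a string "A,B") keeps lines A to B, and quiet returns only ok. Input that does not fit is refused with a message, and nothing moves.
- read_state(): the state, without advancing time (a new reading comes with each control period).
- cams.grab_frame(name): name is "scene" or "side" or "wrist"; returns the picture (384x512x3 uint8, red, green, blue); there is no depth.
- cams.camera_info(name): a dict with "camera_matrix" (3x3 intrinsics, pixels), "cam_to_world" (4x4, takes a point from camera to world coordinates). Camera axes: x right, y down, z forward; pixel columns grow to the right and rows downward; lengths in m; the calibration is good to about 2 mm. A picture is of the moment at which its call begins: read the wrist's pose just before it. camera_info takes no time and is no camera call; for the wrist camera it gives the pose at the moment of the call.
- close_job(): hands the job in; it is judged then, once.
The state is a dict: "time": time; "joint_positions": joint angles; "joint_vel": joint speeds; "joint_torque": joint torques, N m; "tcp_pos": TCP position; "tcp_rot": TCP orientation; "force": force on the tool from outside, world axes, zero at the start; "wrist_torque": the same for the moment, N m; "grip_width": finger opening in m; "grasp_force": force on a finger pad.
Only numpy, scipy, OpenCV 4.12 (cv2) and the standard library are available. Lean on these libraries where they do the work, as an engineer would, in place of code of your own. Each camera call takes 0.05 s, during which the arm holds its last target. There are 200 camera calls.

## Working session

There is one attempt and no reset: what is moved stays moved. The work goes in short steps, Python scripts to look and compute and a tool call to move; the robot and the scene stay as the last step left them, time stands still between calls to the robot, and variables do not carry over. Pictures are saved under pics/ and viewed, at most 10 in all, crops included, and the job is handed in when it is done.

```bash
ls; mkdir -p pics; python3 - <<'E'
from plant import ctrl, cams, close_job, read_state
import cv2,numpy as np
s=read_state();print(s['time'],s['tcp_pos'],s['tcp_rot'],ctrl.pinch_z)
for n in ["scene","side"]:
    im=cams.grab_frame(n);cv2.imwrite(f'pics/{n}0.png',im[:,:,::-1])
    c=cams.camera_info(n);print(n,np.round(c['camera_matrix'],1).tolist(),np.round(c['cam_to_world'],3).tolist())
E
```

```text
pics
plant.py
0.0 [6.24136661e-01 8.45934351e-05 2.00249471e-01] [ 7.07109530e-01  7.07103145e-01 -7.02698693e-04 -8.72152692e-04] 0.0187
scene [[444.4, 0.0, 255.6], [0.0, 444.4, 197.0], [0.0, 0.0, 1.0]] [[0.436, 0.739, -0.514, 1.015], [0.9, -0.36, 0.246, -0.216], [-0.003, -0.57, -0.822, 0.763], [0.0, 0.0, 0.0, 1.0]]
side [[420.3, 0.0, 247.8], [0.0, 420.3, 195.3], [0.0, 0.0, 1.0]] [[-0.957, -0.16, 0.242, 0.368], [-0.29, 0.468, -0.835, 0.606], [0.02, -0.869, -0.494, 0.41], [0.0, 0.0, 0.0, 1.0]]
```

View pics/scene0.png

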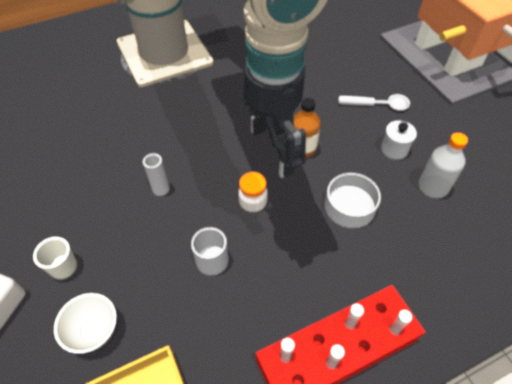

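View pics/side0.png

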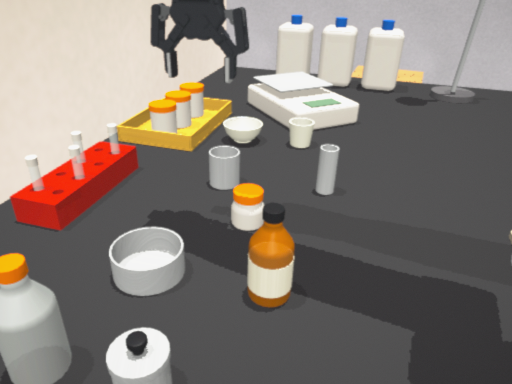

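The scene picture shows the slim cup at about (157,175), the middle cup at (210,250) and the wide one at (352,200). The bottle is at (307,130) and the jar at (253,190). In the side view the slim cup is at (328,170), the middle at (224,168), the wide at (148,260) and the bottle at (270,262). Next I'll fit rim circles of known radius from both views.

```bash
cat > h.py <<'E'
import cv2,numpy as np
from scipy.optimize import least_squares
from plant import ctrl, cams, close_job, read_state
def ray(c,p,z):
    K=np.array(c['camera_matrix']);T=np.array(c['cam_to_world'])
    p=np.atleast_2d(np.asarray(p,float))
    d=np.c_[p,np.ones(len(p))]@np.linalg.inv(K).T@T[:3,:3].T
    o=T[:3,3];return (o+d*((z-o[2])/d[:,2])[:,None])[:,:2],o[:2]
def contour(im,px,thr,box=70):
    """outer contour of the bright blob around px"""
    g=im.max(2);m=(g>thr).astype(np.uint8)
    x0,y0=max(px[0]-box,0),max(px[1]-box,0)
    cs,_=cv2.findContours(m[y0:px[1]+box,x0:px[0]+box],cv2.RETR_EXTERNAL,cv2.CHAIN_APPROX_NONE)
    for k in sorted(cs,key=lambda k:-cv2.pointPolygonTest(k,(float(px[0]-x0),float(px[1]-y0)),True)):
        return k[:,0]+[x0,y0]
def rim(c,k,R,h):
    """circle of radius R on plane z=h fitted to the far half of the contour"""
    P,o=ray(c,k,h);cen=P.mean(0)
    for _ in range(15):
        f=(cen-o)/np.linalg.norm(cen-o)
        q=P[(P-cen)@f>0.1*R]
        r=least_squares(lambda v:np.hypot(*(q-v).T)-R,cen,loss='soft_l1',f_scale=.001);cen=r.x
    e=np.hypot(*(q-cen).T)-R
    return cen,np.sqrt((e**2).mean()),cv2.fitEllipse(k.astype(np.float32)),len(q)
E
python3 - <<'E'
from h import *
px={'scene':dict(slim=(157,175),mid=(210,250),wide=(352,200)),'side':dict(slim=(328,170),mid=(224,168),wide=(148,260))}
D=dict(slim=(.018,.094),mid=(.031,.070),wide=(.052,.045))
for n in px:
    im=cv2.imread(f'pics/{n}0.png');c=cams.camera_info(n)
    for o,p in px[n].items():
      for thr in (60,80):
        k=contour(im,p,thr);cen,e,_,N=rim(c,k,*D[o])
        print(n,o,thr,cen.round(4),'rms',e.round(4),N,'bbox',cv2.boundingRect(k))
im=None
c=cams.camera_info('scene');d=cams.camera_info('side')
print('bottle cap top', ray(c,(308,103),.14)[0],ray(d,(273,211),.14)[0]);print('jar',ray(c,(253,180),.05)[0],ray(d,(248,193),.05)[0])
E
```

```text
scene slim 60 [ 0.2446 -0.2234] rms 0.0041 28 bbox (87, 105, 140, 140)
scene slim 80 [ 0.4185 -0.1563] rms 0.0071 68 bbox (136, 148, 40, 53)
scene mid 60 [ 0.4837 -0.1729] rms 0.009 58 bbox (140, 180, 140, 140)
scene mid 80 [ 0.6229 -0.1262] rms 0.0096 114 bbox (180, 221, 70, 69)
scene wide 60 [0.5753 0.3311] rms 0.0121 82 bbox (282, 130, 140, 140)
scene wide 80 [0.6313 0.1877] rms 0.0077 194 bbox (315, 161, 73, 76)
side slim 60 [ 0.3203 -0.5085] rms 0.0055 22 bbox (258, 100, 140, 140)
side slim 80 [ 0.3249 -0.5068] rms 0.0056 22 bbox (258, 100, 140, 140)
side mid 60 [ 0.7574 -0.4723] rms nan 0 bbox (154, 98, 140, 140)
side mid 80 [ 0.751  -0.4554] rms 0.0856 140 bbox (154, 98, 140, 140)
side wide 60 [0.7501 0.079 ] rms 0.0238 121 bbox (78, 190, 140, 140)
side wide 80 [0.6894 0.0587] rms 0.0252 120 bbox (78, 190, 140, 140)
bottle cap top [[0.46598479 0.16458258]] [[0.45987234 0.17708715]]
jar [[0.52989106 0.01104948]] [[ 0.54642502 -0.01004002]]h.py:24: RuntimeWarning: Mean of empty slice.
  return cen,np.sqrt((e**2).mean()),cv2.fitEllipse(k.astype(np.float32)),len(q)
  ret = ret.dtype.type(ret / rcount)
```

```bash
sed -i 's/g=im.max(2)/g=im.min(2)/' h.py; python3 - <<'E'
from h import *
px={'scene':dict(slim=(157,175),mid=(210,250),wide=(352,200)),'side':dict(slim=(328,170),mid=(224,168),wide=(148,260))}
D=dict(slim=(.018,.094),mid=(.031,.070),wide=(.052,.045))
for n in px:
    im=cv2.imread(f'pics/{n}0.png');c=cams.camera_info(n)
    print('bench',np.percentile(im.min(2),[10,30,50,70]), [im[p[1],p[0]].tolist() for p in px[n].values()])
    for o,p in px[n].items():
      for thr in (100,115,130):
        k=contour(im,p,thr,45);cen,e,_,N=rim(c,k,*D[o])
        print(n,o,thr,cen.round(4),'rms',e.round(4),N,'bbox',cv2.boundingRect(k))
E
```

```text
bench [51. 74. 76. 77.] [[146, 143, 145], [252, 252, 252], [252, 252, 253]]
scene slim 100 [ 0.427  -0.1587] rms 0.0006 21 bbox (142, 152, 27, 44)
scene slim 115 [ 0.4285 -0.1591] rms 0.0008 23 bbox (142, 152, 26, 44)
scene slim 130 [ 0.4291 -0.159 ] rms 0.0006 22 bbox (142, 153, 25, 42)
scene mid 100 [ 0.6307 -0.1257] rms 0.0007 43 bbox (190, 226, 38, 50)
scene mid 115 [ 0.6316 -0.1255] rms 0.0007 44 bbox (191, 226, 36, 49)
scene mid 130 [ 0.6322 -0.1258] rms 0.0005 43 bbox (191, 227, 36, 48)
scene wide 100 [0.6415 0.1787] rms 0.0009 64 bbox (325, 172, 57, 56)
scene wide 115 [0.6419 0.1779] rms 0.0007 65 bbox (326, 172, 56, 56)
scene wide 130 [0.6423 0.1773] rms 0.0006 63 bbox (327, 172, 54, 55)
bench [ 55.  81.  84. 174.] [[178, 180, 179], [174, 178, 178], [245, 245, 245]]
side slim 100 [ 0.4291 -0.1605] rms 0.0011 20 bbox (315, 143, 25, 52)
side slim 115 [ 0.428  -0.1582] rms 0.0015 19 bbox (316, 143, 24, 52)
side slim 130 [ 0.4278 -0.1565] rms 0.0009 21 bbox (316, 144, 24, 51)
side mid 100 [ 0.6326 -0.125 ] rms 0.0012 33 bbox (208, 145, 33, 45)
side mid 115 [ 0.6322 -0.1244] rms 0.0012 33 bbox (208, 145, 33, 45)
side mid 130 [ 0.6315 -0.1237] rms 0.0014 31 bbox (208, 145, 32, 45)
side wide 100 [0.6424 0.1782] rms 0.0007 79 bbox (108, 226, 77, 70)
side wide 115 [0.642  0.1788] rms 0.0008 79 bbox (108, 226, 76, 70)
side wide 130 [0.6414 0.1793] rms 0.0007 79 bbox (109, 226, 75, 70)
```

Both views agree to about 1 mm: slim (.428,-.159), middle (.632,-.125), wide (.642,.178). All are in reach with the spacing expected. In the tool's axes, x = world y, y = world x and z = down.

Call:
{"fn": "shift_gripper", "kwargs": {"steps": {"aperture": [0.085, 0.085, 0.085, 0.085, 0.085, 0.085], "x": [-0.06, -0.11, -0.125, -0.125, -0.125, -0.125], "y": [0.004, 0.008, 0.008, 0.008, 0.008, 0.008], "z": [0, 0, 0, 0.05, 0.08, 0.08], "yaw": [0, 0, 0, 0, 0, 0]}, "grip_force": 40}}

```text
time: 0.85
tcp_pos: [0.6297, -0.1235, 0.1178]
tcp_rot: [0.707, 0.707, -0.002, -0.004]
force: [0.5, 0.4, -0.3]
grip_width: 0.0848
grasp_force: 0.0
```

```bash
python3 - <<'E'
from h import *
print(read_state()['tcp_pos']);c=cams.camera_info('wrist');im=cams.grab_frame('wrist')[:,:,::-1].copy()
K=np.array(c['camera_matrix']);T=np.array(c['cam_to_world']);a=np.linspace(0,6.28,40)
P=np.c_[.632+.031*np.cos(a),-.125+.031*np.sin(a),np.full(40,.07)]
q=(P-T[:3,3])@T[:3,:3]@K.T;q=q[:,:2]/q[:,2:]
for u in q: cv2.circle(im,tuple(int(v) for v in u),1,(0,0,255),-1)
cv2.imwrite('pics/w1.png',im)
E
```

```text
[ 0.62973013 -0.12346159  0.11782814]
```

View pics/w1.png

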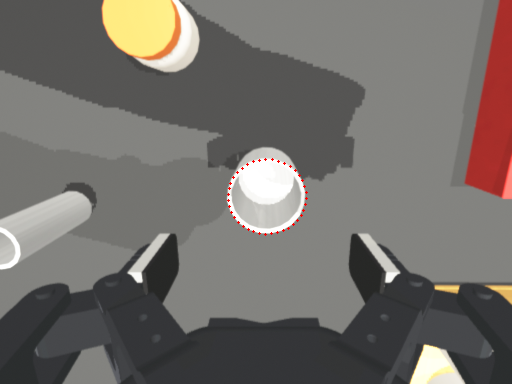

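The wrist picture shows the middle cup's rim centred at (267,196), and the projected fit lies on it. I'll descend with a small correction.

Call:
{"fn": "shift_gripper", "kwargs": {"steps": {"aperture": [0.085, 0.085, 0.085, 0.085], "x": [-0.0015, -0.0015, -0.0015, -0.0015], "y": [0.002, 0.002, 0.002, 0.002], "z": [0.025, 0.05, 0.07, 0.07], "yaw": [0, 0, 0, 0]}}}

```text
time: 1.4
tcp_pos: [0.6349, -0.126, 0.0517]
tcp_rot: [0.707, 0.707, -0.0, -0.0]
force: [-0.2, 0.7, 0.7]
grip_width: 0.0854
grasp_force: 0.0
```

Call:
{"fn": "shift_gripper", "kwargs": {"steps": {"aperture": [0.05, 0.05, 0.05, 0.05, 0.05, 0.05], "x": [0, 0, 0, 0, 0, 0], "y": [0, 0, 0, 0, 0, 0], "z": [0, 0, 0, 0, 0, 0], "yaw": [0, 0, 0, 0, 0, 0]}, "grip_force": 50}}

```text
time: 2.15
tcp_pos: [0.6349, -0.1265, 0.0513]
tcp_rot: [0.707, 0.707, -0.0, -0.0]
force: [0.6, -0.3, 0.3]
grip_width: 0.0502
grasp_force: 0.0
```

```bash
python3 - <<'E'
from h import *
a=cams.grab_frame('side')[:,:,::-1];b=cams.grab_frame('scene')[:,:,::-1]
im=np.hstack([cv2.resize(a[60:240,120:320],None,fx=2,fy=2),cv2.resize(b[150:330,110:310],None,fx=2,fy=2)])
cv2.imwrite('pics/c1.png',im);print(read_state())
E
```

```text
{'time': 2.25, 'joint_positions': array([-2.96492182e-01,  4.23627107e-01, -1.52308818e-01,  9.95081383e-01,
        3.70829586e-06,  1.27433885e+00]), 'joint_vel': array([-0.0006571 ,  0.00097569,  0.0002    ,  0.00066436, -0.00036585,
       -0.00040128]), 'joint_torque': array([ 1.32596483e-04, -4.88351512e+01,  2.62363154e+01,  2.32369974e-03,
        1.17999639e-05, -7.70471217e-06]), 'tcp_pos': array([ 0.63489954, -0.1265159 ,  0.05132228]), 'tcp_rot': array([ 7.07119045e-01,  7.07094508e-01, -5.02579147e-05, -9.84164268e-05]), 'force': array([-0.53092191,  0.32851466,  0.13059426]), 'wrist_torque': array([ 0.01409283,  0.02250624, -0.02652157]), 'grasp_force': 0.0, 'grip_width': 0.04974266155210365}
```

View pics/c1.png

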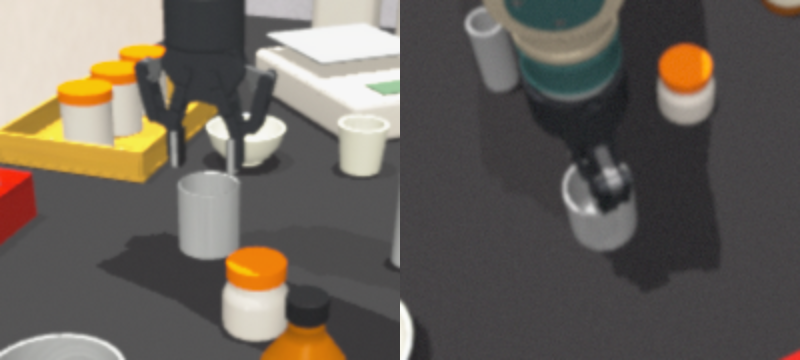

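The side crop shows the fingertips at about (177,165) and (235,172), at or above the middle cup's rim, so they closed over the cup without touching it. I'll triangulate the tip height.

```bash
python3 - <<'E'
from h import *
c=cams.camera_info('scene');d=cams.camera_info('side')
for z in (.05,.06,.065,.07,.075,.08,.085,.09):
    print(z,[ray(d,p,z)[0].round(3).tolist() for p in ((120+177/2,60+165/2),(120+233/2,60+172/2))],ray(c,(110+210/2,150+207/2),z)[0].round(3).tolist())
E
```

```text
0.05 [[[0.695, -0.2]], [[0.631, -0.202]]] [[0.649, -0.122]]
0.06 [[[0.686, -0.178]], [[0.623, -0.18]]] [[0.654, -0.123]]
0.065 [[[0.682, -0.167]], [[0.62, -0.168]]] [[0.656, -0.124]]
0.07 [[[0.677, -0.155]], [[0.616, -0.157]]] [[0.659, -0.124]]
0.075 [[[0.672, -0.144]], [[0.612, -0.146]]] [[0.661, -0.125]]
0.08 [[[0.668, -0.133]], [[0.609, -0.135]]] [[0.664, -0.126]]
0.085 [[[0.663, -0.122]], [[0.605, -0.124]]] [[0.667, -0.126]]
0.09 [[[0.659, -0.111]], [[0.601, -0.112]]] [[0.669, -0.127]]
```

```bash
python3 - <<'E'
from h import *
c=cams.camera_info('scene');d=cams.camera_info('side')
for z in (.19,.2,.21,.22,.23,.24):
    print(z,[ray(d,p,z)[0].round(3).tolist() for p in ((171,76),(230,80))],ray(c,(284,174),z)[0].round(3).tolist())
s=cv2.imread('pics/side0.png')[0:110,130:270];t=cv2.imread('pics/scene0.png')[100:190,230:345]
cv2.imwrite('pics/z.png',np.hstack([cv2.resize(s,(420,330)),cv2.resize(t,(345,330))]))
E
```

```text
0.19 [[[0.773, -0.195]], [[0.648, -0.209]]] [[0.636, 0.017]]
0.2 [[[0.754, -0.158]], [[0.635, -0.171]]] [[0.643, 0.013]]
0.21 [[[0.736, -0.122]], [[0.622, -0.134]]] [[0.65, 0.009]]
0.22 [[[0.717, -0.085]], [[0.61, -0.097]]] [[0.656, 0.005]]
0.23 [[[0.699, -0.049]], [[0.597, -0.06]]] [[0.663, 0.001]]
0.24 [[[0.68, -0.012]], [[0.584, -0.023]]] [[0.669, -0.003]]
```

View pics/z.png

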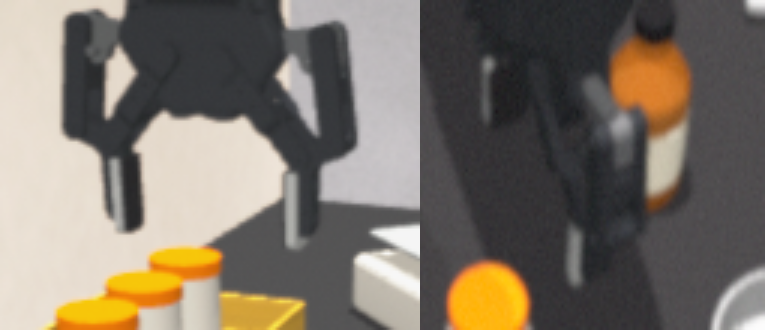

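Triangulated in both views, the tips are about 43 mm above the reported TCP at the start (open) and about 32 mm above it now. The fingers really end about 30 mm short of the reported TCP, so I'll go by the images. I'll open, go 33 mm lower and check before gripping.

Call:
{"fn": "shift_gripper", "kwargs": {"steps": {"aperture": [0.085, 0.085, 0.085, 0.085, 0.085, 0.085, 0.085, 0.085], "x": [0.0015, 0.0015, 0.0015, 0.0015, 0.0015, 0.0015, 0.0015, 0.0015], "y": [-0.003, -0.003, -0.003, -0.003, -0.003, -0.003, -0.003, -0.003], "z": [0, 0, 0, 0, 0.015, 0.033, 0.033, 0.033], "yaw": [0, 0, 0, 0, 0, 0, 0, 0]}}}

```text
time: 3.25
tcp_pos: [0.6316, -0.1249, 0.0178]
tcp_rot: [0.707, 0.707, -0.0, -0.0]
force: [-1.0, -0.2, -0.3]
grip_width: 0.0845
grasp_force: 0.0
```

```bash
python3 - <<'E'
from h import *
a=cams.grab_frame('side')[:,:,::-1];b=cams.grab_frame('scene')[:,:,::-1]
im=np.hstack([cv2.resize(a[90:215,160:290],None,fx=3,fy=3),cv2.resize(b[190:315,140:270],None,fx=3,fy=3)])
cv2.imwrite('pics/c2.png',im)
E
```

```text
(no output)
```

View pics/c2.png

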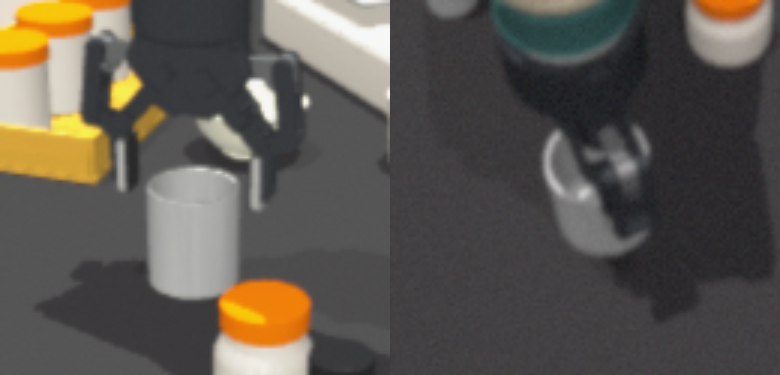

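The side crop shows the open tips at (123,190) and (258,208) on either side of the cup, about 9 mm below its rim (z≈.061). I'll go 3 mm lower, then grip.

Call:
{"fn": "shift_gripper", "kwargs": {"steps": {"aperture": [0.085, 0.05, 0.05, 0.05, 0.05, 0.05], "x": [0, 0, 0, 0, 0, 0], "y": [0, 0, 0, 0, 0, 0], "z": [0.003, 0.003, 0.003, 0.003, 0.003, 0.003], "yaw": [0, 0, 0, 0, 0, 0]}, "grip_force": 50}}

```text
time: 4.1
tcp_pos: [0.6323, -0.1252, 0.0161]
tcp_rot: [0.707, 0.707, 0.0, 0.0]
force: [-2.2, 0.1, 5.7]
grip_width: 0.0604
grasp_force: 55.0
```

Call:
{"fn": "shift_gripper", "kwargs": {"steps": {"aperture": [0.05, 0.05, 0.05, 0.05, 0.05], "x": [0, 0, 0, 0, 0], "y": [0, 0, 0, 0, 0], "z": [-0.02, -0.05, -0.08, -0.1, -0.1], "yaw": [0, 0, 0, 0, 0]}}}

```text
time: 4.72
tcp_pos: [0.6339, -0.1254, 0.118]
tcp_rot: [0.707, 0.707, 0.001, 0.002]
force: [0.5, 0.5, -2.3]
grip_width: 0.0608
grasp_force: 55.1
```

Call:
{"fn": "shift_gripper", "kwargs": {"steps": {"aperture": [0.05, 0.05, 0.05, 0.05, 0.05, 0.05, 0.05, 0.05, 0.05, 0.05, 0.05, 0.05], "x": [0.03, 0.07, 0.11, 0.15, 0.19, 0.23, 0.265, 0.29, 0.303, 0.303, 0.303, 0.303], "y": [0.001, 0.002, 0.004, 0.005, 0.006, 0.008, 0.009, 0.0095, 0.0095, 0.0095, 0.0095, 0.0095], "z": [0, 0, 0, 0, 0, 0, 0, 0, 0, 0, 0, 0], "yaw": [0, 0, 0, 0, 0, 0, 0, 0, 0, 0, 0, 0]}}}

```text
time: 6.22
tcp_pos: [0.6416, 0.1769, 0.1154]
tcp_rot: [0.708, 0.707, -0.0, 0.0]
force: [-0.3, 0.0, -2.4]
grip_width: 0.0609
grasp_force: 55.0
```

```bash
python3 - <<'E'
from h import *
for n,b in (('scene',(140,90,200,150)),('side',(60,100,200,200))):
    im=cams.grab_frame(n)[:,:,::-1];cv2.imwrite(f'pics/{n}2.png',im)
a=cv2.imread('pics/side2.png');b=cv2.imread('pics/scene2.png')
cv2.imwrite('pics/c3.png',np.hstack([cv2.resize(a[100:320,60:310],None,fx=1.6,fy=1.6),cv2.resize(b[40:260,230:480],None,fx=1.6,fy=1.6)]))
E
```

```text
(no output)
```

View pics/c3.png

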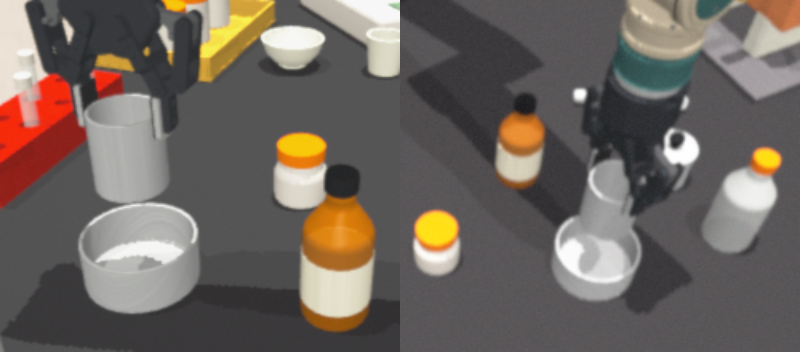

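The crops show the middle cup upright in the fingers above the wide cup. Its base is at (130,190) in the side part, with the bottle clear. I'll check the alignment with numbers.

```bash
python3 - <<'E'
from h import *
for n,L in (('side',((88,128),(169,128),(133,197))),('scene',())):
    c=cams.camera_info(n);K=np.array(c['camera_matrix']);T=np.array(c['cam_to_world'])
    P=np.array([[.642,.178,.169],[.642,.178,.099],[.642,.178,.135]]);q=(P-T[:3,3])@T[:3,:3]@K.T
    print(n,(q[:,:2]/q[:,2:]).round(1).tolist(),[(60+x/1.6,100+y/1.6) for x,y in L])
im=cv2.imread('pics/side2.png').min(2)
for r in (175,185,195,205): print(r,im[r,100:180:2].tolist())
E
```

```text
side [[136.8, 168.4], [142.4, 214.3], [139.6, 191.4]] [(115.0, 180.0), (165.625, 180.0), (143.125, 223.125)]
scene [[366.2, 151.7], [358.7, 176.1], [362.5, 164.0]] []
175 [29, 27, 28, 28, 73, 173, 132, 164, 176, 141, 133, 139, 145, 150, 156, 159, 165, 168, 170, 172, 174, 175, 172, 170, 170, 162, 156, 124, 148, 173, 133, 63, 57, 50, 50, 51, 80, 85, 85, 85]
185 [25, 25, 25, 29, 27, 28, 26, 99, 157, 165, 169, 171, 173, 171, 174, 173, 172, 177, 173, 174, 171, 170, 168, 166, 166, 161, 156, 147, 104, 168, 153, 131, 113, 86, 84, 85, 86, 85, 85, 84]
195 [27, 33, 61, 74, 76, 75, 82, 84, 131, 161, 166, 171, 173, 173, 172, 172, 169, 174, 176, 171, 172, 169, 167, 167, 167, 163, 158, 151, 145, 142, 132, 123, 99, 85, 85, 85, 85, 85, 84, 85]
205 [84, 84, 83, 83, 84, 84, 83, 83, 87, 142, 163, 169, 172, 176, 174, 175, 173, 171, 174, 175, 173, 171, 170, 167, 166, 165, 159, 154, 148, 143, 137, 126, 121, 87, 84, 84, 86, 85, 85, 85]
```

The cup's axis is at column 140, where it was predicted. Lowering.

Call:
{"fn": "shift_gripper", "kwargs": {"steps": {"aperture": [0.05, 0.05, 0.05, 0.05, 0.05, 0.05], "x": [0.001, 0.001, 0.001, 0.001, 0.001, 0.001], "y": [0, 0, 0, 0, 0, 0], "z": [0.02, 0.045, 0.07, 0.085, 0.088, 0.088], "yaw": [0, 0, 0, 0, 0, 0]}}}

```text
time: 7.08
tcp_pos: [0.6419, 0.1791, 0.0276]
tcp_rot: [0.707, 0.707, 0.0, 0.0]
force: [-1.1, -0.1, -2.3]
grip_width: 0.0608
grasp_force: 55.0
```

Call:
{"fn": "shift_gripper", "kwargs": {"steps": {"aperture": [0.05, 0.05, 0.05], "x": [0, 0, 0], "y": [0, 0, 0], "z": [0.002, 0.004, 0.004], "yaw": [0, 0, 0]}}}

```text
time: 7.45
tcp_pos: [0.6416, 0.179, 0.0237]
tcp_rot: [0.707, 0.707, 0.0, 0.0]
force: [0.4, -0.7, -1.9]
grip_width: 0.0606
grasp_force: 55.0
```

Contact is expected at about z = .020, so I'll go in small steps.

Call:
{"fn": "shift_gripper", "kwargs": {"steps": {"aperture": [0.05, 0.05, 0.05], "x": [0, 0, 0], "y": [0, 0, 0], "z": [0.0015, 0.0025, 0.0025], "yaw": [0, 0, 0]}}}

```text
time: 7.82
tcp_pos: [0.6414, 0.179, 0.0208]
tcp_rot: [0.707, 0.707, -0.0, -0.0]
force: [-0.7, 0.3, -2.6]
grip_width: 0.0605
grasp_force: 55.0
```

Call:
{"fn": "shift_gripper", "kwargs": {"steps": {"aperture": [0.05, 0.05], "x": [0, 0], "y": [0, 0], "z": [0.001, 0.001], "yaw": [0, 0]}}}

```text
time: 8.07
tcp_pos: [0.6416, 0.1791, 0.0202]
tcp_rot: [0.707, 0.707, 0.0, 0.0]
force: [-0.8, -0.1, -0.4]
grip_width: 0.0611
grasp_force: 55.1
```

Call:
{"fn": "shift_gripper", "kwargs": {"steps": {"aperture": [0.05, 0.05], "x": [0, 0], "y": [0, 0], "z": [0.001, 0.001], "yaw": [0, 0]}}}

```text
time: 8.32
tcp_pos: [0.6416, 0.179, 0.0202]
tcp_rot: [0.707, 0.707, 0.0, 0.0]
force: [-3.0, -0.6, 5.1]
grip_width: 0.0608
grasp_force: 55.7
```

Seated. I'll release, rise and go over to the slim cup.

Call:
{"fn": "shift_gripper", "kwargs": {"steps": {"aperture": [0.07, 0.085, 0.085, 0.085, 0.085, 0.085, 0.085, 0.085], "x": [0, 0, 0, 0, 0, 0, 0, 0], "y": [0, 0, 0, 0, 0, 0, 0, 0], "z": [0, 0, 0, 0, -0.02, -0.06, -0.11, -0.13], "yaw": [0, 0, 0, 0, 0, 0, 0, 0]}}}

```text
time: 9.32
tcp_pos: [0.6443, 0.1795, 0.1549]
tcp_rot: [0.707, 0.707, 0.003, 0.002]
force: [-0.1, -0.2, -0.1]
grip_width: 0.0848
grasp_force: 0.0
```

Call:
{"fn": "shift_gripper", "kwargs": {"steps": {"aperture": [0.085, 0.085, 0.085, 0.085, 0.085, 0.085, 0.085, 0.085, 0.085, 0.085], "x": [-0.05, -0.1, -0.15, -0.2, -0.25, -0.3, -0.3375, -0.3375, -0.3375, -0.3375], "y": [-0.03, -0.06, -0.095, -0.125, -0.16, -0.19, -0.2136, -0.2136, -0.2136, -0.2136], "z": [0, 0, 0, 0, 0, 0, 0, 0, 0, 0], "yaw": [0, 0, 0, 0, 0, 0, 0, 0, 0, 0]}}}

```text
time: 10.58
tcp_pos: [0.4286, -0.1578, 0.1494]
tcp_rot: [0.707, 0.708, 0.0, 0.0]
force: [0.2, -0.5, -0.3]
grip_width: 0.085
grasp_force: 0.0
```

```bash
python3 - <<'E'
from h import *
print(read_state()['tcp_pos'])
D=dict(slim=(.018,.094,.428,-.1585),mid=(.031,.074,.642,.1784),wide=(.052,.045,.642,.1784))
for n,px in (('scene',(157,175)),('side',(328,170))):
    im=cams.grab_frame(n)[:,:,::-1];cv2.imwrite(f'pics/{n}3.png',im)
a=cv2.imread('pics/side3.png');b=cv2.imread('pics/scene3.png')
cv2.imwrite('pics/c4.png',np.hstack([cv2.resize(a[90:320,60:360],None,fx=1.3,fy=1.3),cv2.resize(b[90:320,120:420],None,fx=1.3,fy=1.3)]))
E
```

```text
[ 0.4286219  -0.15781574  0.14939453]
```

View pics/c4.png

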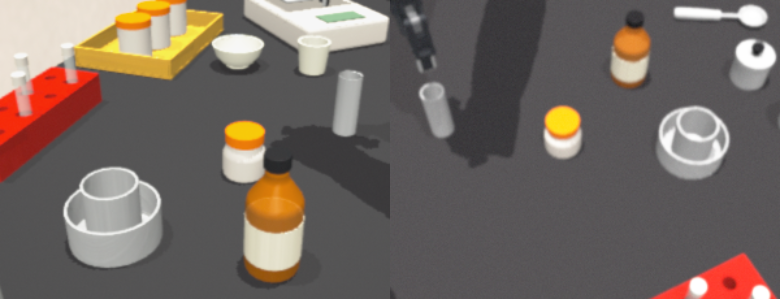

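The crops show the middle cup standing nested and centred in the wide one, at side crop (113,215). The slim cup, bottle and jar are undisturbed. I'll descend on the slim cup, aiming for tips about 18 mm below its rim.

Call:
{"fn": "shift_gripper", "kwargs": {"steps": {"aperture": [0.085, 0.085, 0.085, 0.085, 0.085], "x": [-0.0007, -0.0007, -0.0007, -0.0007, -0.0007], "y": [0, 0, 0, 0, 0], "z": [0.03, 0.06, 0.09, 0.105, 0.105], "yaw": [0, 0, 0, 0, 0]}}}

```text
time: 11.3
tcp_pos: [0.4272, -0.1583, 0.043]
tcp_rot: [0.707, 0.707, -0.0, -0.001]
force: [0.1, -0.3, 0.2]
grip_width: 0.0851
grasp_force: 0.0
```

Call:
{"fn": "shift_gripper", "kwargs": {"steps": {"aperture": [0.03, 0.03, 0.03, 0.03, 0.03, 0.03, 0.03], "x": [0, 0, 0, 0, 0, 0, 0], "y": [0, 0, 0, 0, 0, 0, 0], "z": [0, 0, 0, 0, 0, 0, 0], "yaw": [0, 0, 0, 0, 0, 0, 0]}, "grip_force": 40}}

```text
time: 12.18
tcp_pos: [0.4287, -0.1598, 0.0451]
tcp_rot: [0.707, 0.707, 0.0, 0.001]
force: [-1.0, 0.3, 6.2]
grip_width: 0.0346
grasp_force: 39.7
```

Call:
{"fn": "shift_gripper", "kwargs": {"steps": {"aperture": [0.03, 0.03, 0.03, 0.03, 0.03], "x": [0, 0, 0, 0, 0], "y": [0, 0, 0, 0, 0], "z": [-0.03, -0.07, -0.11, -0.13, -0.13], "yaw": [0, 0, 0, 0, 0]}}}

```text
time: 12.8
tcp_pos: [0.4293, -0.16, 0.1756]
tcp_rot: [0.707, 0.707, 0.001, 0.002]
force: [0.1, 0.7, -1.5]
grip_width: 0.0344
grasp_force: 40.4
```

Call:
{"fn": "shift_gripper", "kwargs": {"steps": {"aperture": [0.03, 0.03, 0.03, 0.03, 0.03, 0.03, 0.03, 0.03, 0.03, 0.03, 0.03, 0.03, 0.03], "x": [0.03, 0.07, 0.11, 0.15, 0.19, 0.23, 0.27, 0.3, 0.325, 0.338, 0.338, 0.338, 0.338], "y": [0.02, 0.045, 0.07, 0.095, 0.12, 0.145, 0.17, 0.19, 0.205, 0.213, 0.213, 0.213, 0.213], "z": [0, 0, 0, 0, 0, 0, 0, 0, 0, 0, 0, 0, 0], "yaw": [0, 0, 0, 0, 0, 0, 0, 0, 0, 0, 0, 0, 0]}}}

```text
time: 14.42
tcp_pos: [0.6404, 0.1778, 0.174]
tcp_rot: [0.708, 0.707, -0.0, -0.0]
force: [0.4, -0.4, -1.1]
grip_width: 0.0344
grasp_force: 40.4
```

```bash
python3 - <<'E'
from h import *
print(read_state()['tcp_pos'])
for n in ('scene','side'): cv2.imwrite(f'pics/{n}4.png',cams.grab_frame(n)[:,:,::-1])
a=cv2.imread('pics/side4.png');b=cv2.imread('pics/scene4.png')
cv2.imwrite('pics/c5.png',np.hstack([cv2.resize(a[120:310,80:210],None,fx=3,fy=3),cv2.resize(b[100:290,290:420],None,fx=3,fy=3)]))
for n in ('scene','side'):
    c=cams.camera_info(n);K=np.array(c['camera_matrix']);T=np.array(c['cam_to_world']);t=read_state()['tcp_pos']
    P=np.array([[.6416,.179,.074],[t[0],t[1]+.001,t[2]-.0451],[t[0],t[1]+.001,t[2]-.0451+.094]]);q=(P-T[:3,3])@T[:3,:3]@K.T;q=q[:,:2]/q[:,2:]
    print(n,'mid rim/slim base/slim rim in crop',((q-[(290,100),(80,120)][n=='side'])*3).round().tolist())
E
```

```text
[0.64038019 0.17777837 0.17396207]
scene mid rim/slim base/slim rim in crop [[200.0, 251.0], [216.0, 196.0], [249.0, 89.0]]
side mid rim/slim base/slim rim in crop [[193.0, 330.0], [182.0, 227.0], [157.0, 27.0]]
```

View pics/c5.png

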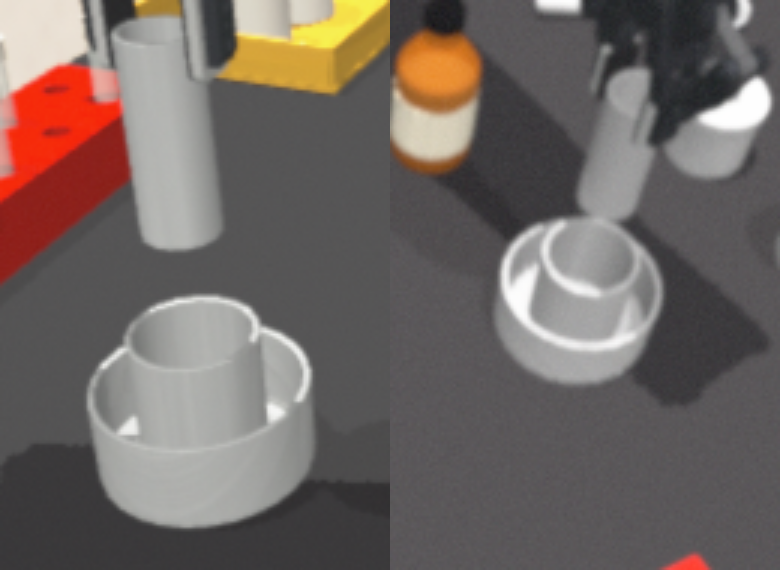

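The side part shows the slim cup upright with its base at (180,229) above the middle cup's rim at (193,333). The scene part agrees: base (217,198), rim (200,258). All lie within 2–3 mm of prediction, so I'll shift +2.5 mm in x and lower.

Call:
{"fn": "shift_gripper", "kwargs": {"steps": {"aperture": [0.03, 0.03, 0.03, 0.03, 0.03, 0.03, 0.03, 0.03], "x": [0, 0, 0, 0, 0, 0, 0, 0], "y": [0.0025, 0.0025, 0.0025, 0.0025, 0.0025, 0.0025, 0.0025, 0.0025], "z": [0, 0.03, 0.06, 0.085, 0.105, 0.112, 0.113, 0.113], "yaw": [0, 0, 0, 0, 0, 0, 0, 0]}}}

```text
time: 15.52
tcp_pos: [0.6444, 0.179, 0.0621]
tcp_rot: [0.707, 0.707, 0.001, 0.001]
force: [0.2, -0.2, -1.7]
grip_width: 0.0349
grasp_force: 40.4
```

Call:
{"fn": "shift_gripper", "kwargs": {"steps": {"aperture": [0.03, 0.03, 0.03], "x": [0, 0, 0], "y": [0, 0, 0], "z": [0.002, 0.004, 0.004], "yaw": [0, 0, 0]}}}

```text
time: 15.9
tcp_pos: [0.6433, 0.1788, 0.0569]
tcp_rot: [0.707, 0.707, -0.0, -0.0]
force: [0.2, 0.2, -0.9]
grip_width: 0.0346
grasp_force: 40.4
```

Call:
{"fn": "shift_gripper", "kwargs": {"steps": {"aperture": [0.03, 0.03, 0.03], "x": [0, 0, 0], "y": [0, 0, 0], "z": [0.0015, 0.0025, 0.0025], "yaw": [0, 0, 0]}}}

```text
time: 16.27
tcp_pos: [0.6433, 0.1788, 0.0542]
tcp_rot: [0.707, 0.707, -0.0, -0.0]
force: [-0.1, 0.5, -1.2]
grip_width: 0.0348
grasp_force: 40.4
```

Call:
{"fn": "shift_gripper", "kwargs": {"steps": {"aperture": [0.03, 0.03], "x": [0, 0], "y": [0, 0], "z": [0.001, 0.001], "yaw": [0, 0]}}}

```text
time: 16.52
tcp_pos: [0.6434, 0.1788, 0.0534]
tcp_rot: [0.707, 0.707, -0.0, 0.0]
force: [-0.1, 1.2, -0.9]
grip_width: 0.0348
grasp_force: 40.5
```

Call:
{"fn": "shift_gripper", "kwargs": {"steps": {"aperture": [0.03, 0.03], "x": [0, 0], "y": [0, 0], "z": [0.001, 0.001], "yaw": [0, 0]}}}

```text
time: 16.77
tcp_pos: [0.6436, 0.1789, 0.0532]
tcp_rot: [0.707, 0.707, 0.0, 0.0]
force: [-2.2, -0.2, 3.8]
grip_width: 0.0346
grasp_force: 40.9
```

Contact at z = .053, as computed. I'll release, rise and look.

Call:
{"fn": "shift_gripper", "kwargs": {"steps": {"aperture": [0.05, 0.07, 0.07, 0.07, 0.07, 0.07, 0.07, 0.07, 0.07, 0.07], "x": [0, 0, 0, 0, 0, 0, 0, 0, 0, 0], "y": [0, 0, 0, 0, 0, 0, 0, 0, 0, 0], "z": [0, 0, 0, 0, -0.02, -0.06, -0.11, -0.15, -0.15, -0.15], "yaw": [0, 0, 0, 0, 0, 0, 0, 0, 0, 0]}}}

```text
time: 18.02
tcp_pos: [0.6434, 0.1788, 0.2032]
tcp_rot: [0.707, 0.707, 0.0, 0.0]
force: [-0.4, -0.2, -0.2]
grip_width: 0.07
grasp_force: 0.0
```

```bash
python3 - <<'E'
from h import *
for n in ('scene','side'): cv2.imwrite(f'pics/{n}5.png',cams.grab_frame(n)[:,:,::-1])
a=cv2.imread('pics/side5.png');b=cv2.imread('pics/scene5.png')
cv2.imwrite('pics/c6.png',np.hstack([cv2.resize(a[130:330,80:310],None,fx=1.7,fy=1.7),cv2.resize(b[60:260,220:450],None,fx=1.7,fy=1.7)]))
E
```

```text
(no output)
```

View pics/c6.png

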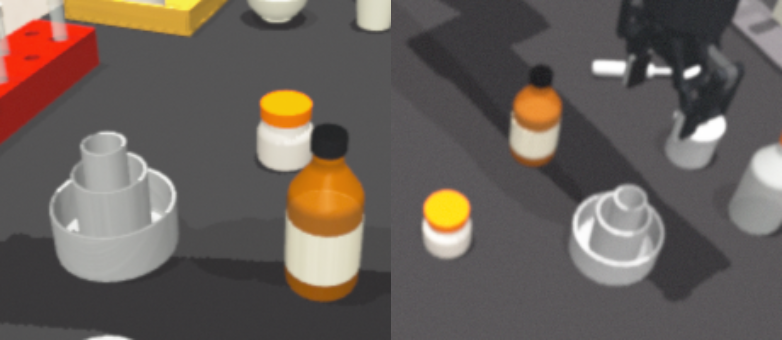

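The three cups stand nested and upright at side crop (112,205). The gripper is clear and the bottle has not moved.

```bash
python3 -c "
from plant import ctrl, cams, close_job, read_state
print(close_job())"
```

```text
the job is handed in; nothing more can be done
None
```

The job is handed in at about 18 s of the 64 s allowed: the middle cup stands in the widest and the slimmest in the middle one, all upright and set down rather than dropped, and in the last pictures the widest cup and the amber bottle had not moved.

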